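Clamp a gas cartridge with the hand crank

ROBOT

A 6-joint arm with a two-finger parallel gripper is mounted at the origin on the work surface. World frame = base frame: x ahead of the robot, y to its left, z up, the work surface at z = 0. Lengths are in m, angles in degrees, forces in N, time in s.
With the tool pointing down it reaches from about 0.4 to 0.825 m from the base axis. Payload 7 kg.
Tool frame: the origin (TCP) lies on the centre line of the jaws, within the pads' length; the fingertips stand 11 mm ahead of it and the grasp point (between the pads) lies 8 mm behind it; z points along the fingers, y is the line along which they close (so a half turn about z gives the same grasp; the last joint's range is limited). The gripper opens to 88 mm and grips with 3 to 60 N. Pads are 19 mm wide; open, the fingers measure 130 mm over their backs; the gripper's body (78 mm by 193 mm) begins 47 mm behind the grasp point.
Start: joints at [79.761, 20.546, 0.682, 0, -70.136, -16.507], TCP at [0.304, 0.603, 0.238] pointing down, gripper open.
Joint ranges: [-176.03, 176.03], [-82.01, 121.73], [-58.28, 71.71], [-173.87, 95.51], [-174.79, -0.11], [-173.66, 173.66]. Speed limits (degrees/s): [136.94, 136.94, 172.46, 180, 180, 180].

INTERFACE

Orientations are given as [roll, pitch, yaw] about the fixed x, y, z axes, in that order (R = Rz(yaw) Ry(pitch) Rx(roll)).
In Python, from plant import r, capture, camera_model, job gives the robot as it stands.
- The arm moves only by the tool drive_tool, never from a script. Its argument "increments" is a list that holds one entry, the list of rows, each a list of 5 numbers: the gripper's target within -1 to 1 (fully open at 1, half-way at 0, shut at -1), then the shift along the tool's x, y, z scaled (see below), then the turn about the tool's z scaled (see below). In form: [[[gripper, tx, ty, tz, roll], ...]]. A call has 1 to 5 rows; each row is the pose to reach, as a shift and turn from the pose commanded when the call began, along the tool's axes at that moment, turning the shorter way round; what a row does not reach only later rows make up. The controller multiplies each number of a shift by 120 mm and each number of a turn by 360 degrees. A row lasts 1/8 s, in which the tool goes at most 62.5 mm and 10.7 degrees, less where a joint would pass 70% of its speed; a pose out of reach is approached as far as the arm can. A call with a number of a shift or a turn outside -1 to 1 is refused whole. A call with a gripper value outside its range is refused whole. The fingers move at their own pace and stop on an object; "squeeze" is the grip in N (left out, the last holds). Time passes only in rows, so rows that repeat a pose let the fingers close. It gives the time, the measured TCP pose, the force, the opening and the grip force at its end, in the units of the state.
- r.get_state(): the state, without advancing time (a new reading comes with each control period).
- capture(name): name is "scene" or "side" or "wrist"; returns the picture (400x640x3 uint8, red, green, blue); there is no depth.
- camera_model(name): a dict with "camera_matrix" (3x3 intrinsics, pixels), "k1" (the pictures are not rectified: a ray, as slopes to the right and down, at radius r is drawn at 1 + k1 r^2 times it, then the intrinsics apply), "rvec" (rotation vector, rad) and "tvec" (3), from world to camera coordinates, as OpenCV has them. Camera axes: x right, y down, z forward; pixel columns grow to the right and rows downward; lengths in m; the calibration is good to about 2 mm. A picture is of the moment at which its call begins: read the wrist's pose just before it. camera_model takes no time and is no camera call; for the wrist camera it gives the pose at the moment of the call.
- job.close_job(): hands the job in; it is judged then, once.
The state is a dict: "time_s": time; "joints": joint angles; "qd": joint speeds; "joint_torque": joint torques, N m; "tcp_pos": TCP position; "eef_rot": TCP orientation; "contact_force": force on the tool from outside, world axes, zero at the start; "moment": the same for the moment, N m; "gripper_width": finger opening in m; "gripper_force": force on a finger pad.
Only numpy, scipy, OpenCV 4.12 (cv2) and the standard library are available. Lean on these libraries where they do the work, as an engineer would, in place of code of your own. Each camera call takes 0.05 s, during which the arm holds its last target. There are 200 camera calls.

TASK

Stand the larger of the two gas cartridges upright in the open crank clamp, let go of it, then take the crank by its loose grip sleeve and wind the clamp shut, keeping hold of the sleeve all the while the crank turns. Stop when the cartridge is firmly held against the V of the back jaw, at about 45 N (the thin-walled cartridge is ruined by 80 N), and let go of the handle, leaving it clamped; leave the slim cartridge, the extinguisher and the grease jar where they are.

Things in the scene. Friction and masses are not known exactly. Their poses are not given: they have to be found in the camera images.
- cartridge: the larger gas cartridge, bare metal, loose, standing upright: a plain cylinder 44 mm in diameter and 110 mm tall, then a sloping shoulder and a neck 20 mm in diameter with a brass collar 26 mm in diameter, 145 mm tall in all; about 0.45 kg. Origin: centre of its underside, z up along its axis.
- nest (a point): point on the clamp's flat base plate, 12 mm above the bench, where the cartridge's axis stands when pressed home in the V. Axes are the clamp's: y along the slide from back jaw to crank, z up. The cartridge may be set down with its axis from the nest to 25 mm towards +y, within 10 mm of the slide's line; the pad pushes it home. Jaws and pad reach at most 46 mm above this point.
- back_jaw: fixed steel jaw of the clamp, 100 mm wide, 46 mm tall, with a shallow V (120 degrees between its two flats) that opens towards the pad and the crank. Its origin is the nest point, and its axes are the clamp's.
- crank_axis (a point): point on the vertical axis of the crank, 155 mm above the bench: near mid-length of the sleeve. The crank sits on top of the grey gearbox (100 x 105 mm, 90 mm tall) at the other end of the clamp. Axes as nest; it lies 210 mm from the nest along the clamp's +y.
- crank (a joint): angle of the crank, rad; 0 fully open, crank arm along the clamp's -x; grows clockwise seen from above (a quarter turn on, the arm points along +y) as the clamp closes; at most 10.5; starts between 0 and 2. Friction drags with a steady 0.65 N m (about 9 N at the sleeve) and keeps the clamp shut when released; each 10 N of clamping adds 1.3 N at the sleeve, so 45 N is felt as about 6 N more.
- sleeve: black grip sleeve standing upright on the end of the crank arm, 28 mm in diameter, 65 mm tall, its axis 70 mm from the crank axis; it spins freely on its pin, so a hand holding it from above need not turn while it goes round. Origin: centre of its lower end, 122 mm above the bench (crank arm 5 mm below; a 20 mm wide, 6 mm thick pin head lies just above its upper end).
- jaw: sliding jaw, 100 mm wide, moved 9 mm towards the nest per rad of crank. It carries a flat pad on stiff springs (20 N per mm), set forward by a screw anywhere in a 10 mm range that is not measured, so the pad meets a cartridge standing home at some crank angle between 7.2 and 8.4 rad; from there clamping grows by about 180 N per rad (45 N after 0.25 rad). Origin: under the crank axis when fully open.
- slim_cartridge: smaller cartridge of the same make, 30 mm in diameter, 110 mm tall, standing; to be left alone. Origin: centre of its underside.
- extinguisher: small red extinguisher, 80 mm in diameter, 250 mm tall, standing; to be left alone. Origin: centre of its underside.
- grease_jar: jar 60 mm in diameter, 75 mm tall, standing; to be left alone. Origin: centre of its underside.
There are look-alikes about, which are no part of the job. What is shaped like the cartridge but orange is not meant.

How it is judged (in metres and radians):
On the way, in this order (a step that is already met when the one before it is completed fails the run):
1. the larger cartridge stands upright and released between the jaws of the clamp, the clamp not yet wound shut (contact force between the fingers and cartridge below 0.05 N and x of cartridge in the frame of nest between -0.02 and 0.02 m and y of cartridge in the frame of nest between -0.006 and 0.04 m and z of cartridge in the frame of nest between -0.004 and 0.004 m and angle between cartridge's own z axis and vertical below 0.08 rad and value of joint crank below 6.5 rad), for 0.2 s.
2. the crank, held by its sleeve, has pressed the cartridge against the back jaw with more than 20 N (contact force between cartridge and back_jaw above 20 N and contact force between the fingers and sleeve above 1 N), for 0.1 s.
At the end, for the whole second after the job is handed in: The larger cartridge stands upright (within 0.06 rad) on the base plate (within 4 mm), its axis within 5 mm of the nest, pressed against the back jaw with 25 to 65 N, the crank at rest (below 0.1 rad/s), cartridge and sleeve released (contact force between the fingers and cartridge below 0.05 N and horizontal distance between cartridge and nest below 0.005 m and angle between cartridge's own z axis and vertical below 0.06 rad and z of cartridge in the frame of nest between -0.004 and 0.004 m and contact force between cartridge and back_jaw between 25 and 65 N and contact force between the fingers and sleeve below 0.05 N and velocity of joint crank between -0.1 and 0.1 rad/s); the robot touches nothing.
It fails at once if the crank turns faster than 0.4 rad/s while no finger touches its sleeve (contact force between the fingers and sleeve below 0.05 N and (velocity of joint crank above 0.4 rad/s or velocity of joint crank below -0.4 rad/s)).
It fails at once if the cartridge is crushed: pressed on the back jaw with more than 80 N (contact force between cartridge and back_jaw above 80 N).
It fails at once if the slim cartridge, the extinguisher or the jar is moved by more than 30 mm (distance of any of slim_cartridge, extinguisher, grease_jar from where it was at the start of the episode above 0.03 m).
It also fails if it takes over 72 s, if anything falls off the work surface, if the arm or the gripper's body presses on something with over 40 N, if the wrist force passes 120 N, or if a joint passes its speed limit or range.

## Working session

There is one attempt and no reset: what is moved stays moved. The work goes in short steps, Python scripts to look and compute and a tool call to move; the robot and the scene stay as the last step left them, time stands still between calls to the robot, and variables do not carry over. Pictures are saved under pics/ and viewed, at most 10 in all, crops included, and the job is handed in when it is done.

Besides the shell and the picture viewer there is one more tool, called after "Emit:" as name(argument=value, ...) on one line, values as JSON. drive_tool: Moves the arm, as the interface text tells. Its arguments: {"type":"object","properties":{"increments":{"type":"array"},"squeeze":{"type":"number"}},"required":["increments"]}

```bash
ls; mkdir -p pics; python3 - <<'E'
from plant import r,capture,camera_model,job
import cv2,numpy as np
s=r.get_state();print({k:np.round(v,3).tolist() for k,v in s.items()})
for n in("scene","side"):
    im=capture(n);cv2.imwrite(f"pics/{n}0.png",im[:,:,::-1])
    m=camera_model(n);print(n,m)
    R=cv2.Rodrigues(np.array(m["rvec"]))[0];print(-R.T@np.array(m["tvec"]).ravel())
E
```

```text
pics
{'time_s': 0.0, 'joints': [79.763, 20.589, 0.633, -0.02, -70.136, -16.506], 'qd': [-0.01, -0.013, 0.088, 0.071, -0.051, -0.098], 'joint_torque': [-0.002, -58.272, 29.307, 6.997, 0.007, -0.0], 'tcp_pos': [0.304, 0.602, 0.237], 'eef_rot': [179.907, -0.008, -26.75], 'contact_force': [-0.355, -0.383, -0.606], 'moment': [0.031, -0.054, -0.03], 'gripper_force': 0.0, 'gripper_width': 0.088}
scene {'camera_matrix': array([[394.68948311,   0.        , 317.84966994],
       [  0.        , 394.68948311, 196.55905002],
       [  0.        ,   0.        ,   1.        ]]), 'k1': -0.07247962631489673, 'rvec': array([ 0.86273201,  2.76317337, -0.76917041]), 'tvec': array([ 0.420607  , -0.20116742,  1.48372792])}
[0.86352271 0.54038709 1.17521804]
side {'camera_matrix': array([[441.70428806,   0.        , 321.90682557],
       [  0.        , 441.70428806, 198.73609015],
       [  0.        ,   0.        ,   1.        ]]), 'k1': -0.11475921459139503, 'rvec': array([ 2.43705678, -0.38318043,  0.12181246]), 'tvec': array([-0.47071973,  0.19615167,  1.08929784])}
[ 0.29634369 -0.65165799  0.96651157]
```

View pics/scene0.png

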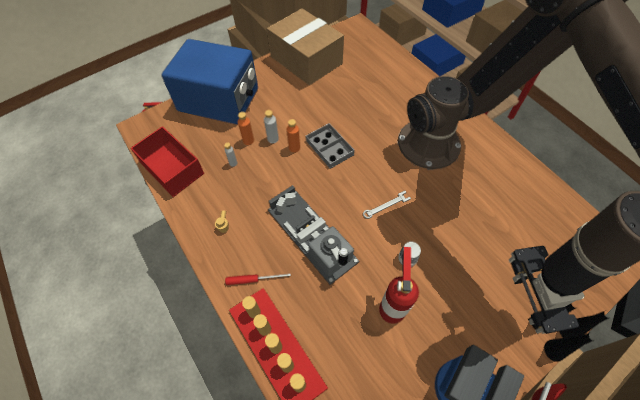

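View pics/side0.png

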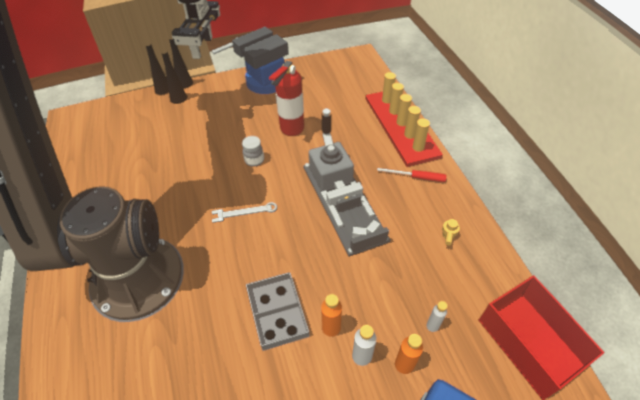

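Candidates for the cartridge. Large bare-metal: scene (271,127), side (364,345). Slim metal: scene (230,154), side (437,317). Orange look-alikes: scene (245,128) and (293,135). The large grey one fits the description. I'll confirm it in a crop, together with the clamp at scene (310,235).

```bash
cat > h.py <<'E'
from plant import r,capture,camera_model,job
import cv2,numpy as np
from scipy.spatial.transform import Rotation as Ro
def cam(n):
    m=camera_model(n);K=np.array(m["camera_matrix"]);R=cv2.Rodrigues(np.array(m["rvec"]))[0];t=np.array(m["tvec"]).ravel()
    return K,np.array([m["k1"],0,0,0.]),R,t
def ray(c,px):
    K,d,R,t=c
    p=cv2.undistortPoints(np.array([[px]],float),K,d)[0,0]
    return -R.T@t,R.T@np.array([p[0],p[1],1.])
def onz(c,px,z):
    o,v=ray(c,px);return o+v*(z-o[2])/v[2]
def proj(c,P):
    K,d,R,t=c
    return cv2.projectPoints(np.array(P,float).reshape(-1,3),R,t,K,d)[0][:,0]
def tri(c1,p1,c2,p2):
    o1,v1=ray(c1,p1);o2,v2=ray(c2,p2)
    a=np.linalg.lstsq(np.stack([v1,-v2],1),o2-o1,rcond=None)[0]
    A=o1+a[0]*v1;B=o2+a[1]*v2
    return (A+B)/2,np.linalg.norm(A-B)
E
python3 - <<'E'
from h import *
a=cv2.imread("pics/scene0.png");b=cv2.imread("pics/side0.png")
z=lambda im,x,y:cv2.resize(im[y:y+100,x:x+133],(532,400),interpolation=cv2.INTER_CUBIC)
g=np.vstack([np.hstack([z(a,205,95),z(a,255,185)]),np.hstack([z(b,315,275),z(b,280,150)])])
g=cv2.resize(g,(798,600),interpolation=cv2.INTER_AREA);cv2.imwrite("pics/c1.png",g)
A=cam("scene");B=cam("side")
for n,p,q in[("cap",(270,111),(367,331)),("slimcap",(227,145),(442,306)),("pin",(343,252),(326,112)),("exttop",(402,286),(290,72)),("jar",(412,247),(252,142))]:print(n,tri(A,p,B,q))
E
```

```text
cap (array([ 0.46902954, -0.35935221,  0.14838231]), np.float64(0.006791886608287784))
slimcap (array([ 0.65214191, -0.34495456,  0.10622667]), np.float64(0.0008103084618415827))
pin (array([0.58182738, 0.22953874, 0.18984057]), np.float64(0.00211506954939491))
exttop (array([0.52596138, 0.39655543, 0.22067735]), np.float64(0.0015924006359217251))
jar (array([0.37421896, 0.2993673 , 0.07893957]), np.float64(0.005899044369707972))
```

View pics/c1.png

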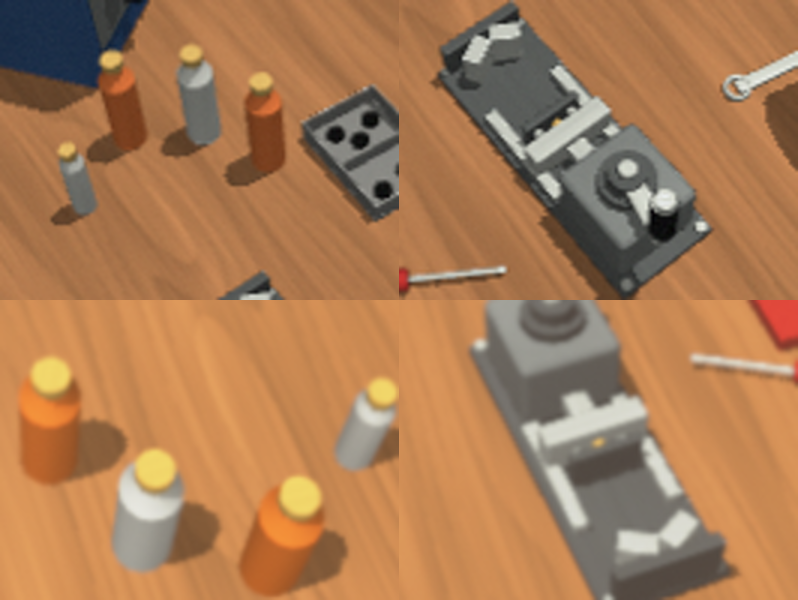

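The crop confirms the large grey cartridge: scene (271,127), between two orange ones, with the slim one apart at (230,154). The clamp's back jaw is at scene (282,195). The crank hub is at about (331,241) and the sleeve pin at about (343,252).

```bash
python3 - <<'E'
from h import *
a=cv2.imread("pics/scene0.png");b=cv2.imread("pics/side0.png")
A=cam("scene");B=cam("side")
def blob(im,x0,y0,x1,y1,lo,hi):
    h=cv2.cvtColor(im[y0:y1,x0:x1],cv2.COLOR_BGR2HSV);m=cv2.inRange(h,lo,hi)
    n,l,s,c=cv2.connectedComponentsWithStats(m);i=1+s[1:,4].argmax();print(s[i]+[x0,y0,0,0,0]);return c[i]+[x0,y0],(l==i)
Y=((20,110,120),(35,255,255));G=((0,0,90),(180,70,255))
pa,_=blob(a,258,100,284,122,*Y);pb,_=blob(b,350,318,384,342,*Y)
print("collar",pa,pb,tri(A,pa,B,pb))
sa,_=blob(a,219,135,240,155,*Y);sb,_=blob(b,430,296,455,315,*Y)
print("slim",tri(A,sa,B,sb))
for n,im,c,w in(("scene",a,A,(258,105,284,150)),("side",b,B,(345,318,384,372))):
    p,_=blob(im,*w,*G);print(n,p,"body centroid at z=.06:",onz(c,p,.06))
print("hub",tri(A,(331.3,241),B,(331,150)))
for p in[(269.7,201.7),(294.3,187.7)]:print("jaw scene",onz(A,p,.058))
for p in[(351,240),(387.7,228.3)]:print("jaw side",onz(B,p,.058))
for p in[(489,228),(626,293),(706,230)]:print("base?",onz(A,((p[0]-399)/3+255,p[1]/3+185),.012))
pa,_=blob(a,335,243,352,258,(0,0,170),(180,80,255));print("pin scene",pa,onz(A,pa,.192))
E
```

```text
[266 111   6   5  21]
[360 325  13  13 139]
collar [268.14285714 112.85714286] [366.08633094 331.09352518] (array([ 0.4726132 , -0.35872885,  0.14236174]), np.float64(0.0021450144925841868))
[225 144   4   4  10]
[438 301   9  10  65]
slim (array([ 0.65274557, -0.34454666,  0.10762673]), np.float64(0.002273471513947453))
[264 115  14  28 287]
scene [271.02439024 128.90940767] body centroid at z=.06: [ 0.47439684 -0.35608667  0.06      ]
[353 330  23  35 550]
side [362.93090909 348.85272727] body centroid at z=.06: [ 0.4688808  -0.36359373  0.06      ]
hub (array([0.57055142, 0.15819815, 0.11697164]), np.float64(0.0019931437594227904))
jaw scene [ 0.63746092 -0.09274937  0.058     ]
jaw scene [ 0.54179377 -0.09210212  0.058     ]
jaw side [ 0.53865586 -0.09752463  0.058     ]
jaw side [ 0.63823872 -0.0932876   0.058     ]
base? [0.6996366 0.0937901 0.012    ]
base? [0.62262159 0.23280218 0.012     ]
base? [0.51467661 0.22493953 0.012     ]
[335 247  12  11  77]
pin scene [340.01298701 251.37662338] [0.58894403 0.22380299 0.192     ]
```

```bash
cat >> h.py <<'E'
def to(T,yaw=None,cmd=None):
    """numbers (tx,ty,tz,roll) from present pose to T, in the move's units"""
    s=r.get_state();p=np.array(s["tcp_pos"] if cmd is None else cmd);R=Ro.from_euler("xyz",s["eef_rot"],degrees=True)
    d=R.inv().apply(np.array(T)-p)/.12
    y=s["eef_rot"][2];dy=0 if yaw is None else -((yaw-y+180)%360-180)/360
    return np.round([*d,dy],3)
E
python3 - <<'E'
from h import *
b=cv2.imread("pics/side0.png");B=cam("side");a=cv2.imread("pics/scene0.png");A=cam("scene")
C=[]
for im,c,ws in((b,B,((318,288,345,312),(396,330,426,352))),(a,A,((238,105,250,122),(285,115,300,130)))):
  for x0,y0,x1,y1 in ws:
    m=cv2.inRange(cv2.cvtColor(im[y0:y1,x0:x1],cv2.COLOR_BGR2HSV),(20,110,120),(35,255,255))
    q=cv2.moments(m,True);p=(q["m10"]/q["m00"]+x0,q["m01"]/q["m00"]+y0);print(p,onz(c,p,.142))
print(to((.4715,-.359,.3)))
E
```

```text
(331.4871794871795, 299.8034188034188) [ 0.42880178 -0.27358952  0.142     ]
(414.5925925925926, 340.0074074074074) [ 0.55412027 -0.40500275  0.142     ]
(241.68, 114.28) [ 0.55311868 -0.40818397  0.142     ]
(291.6666666666667, 122.44444444444444) [ 0.42964141 -0.27393132  0.142     ]
[ 4.856  6.525 -0.517  0.   ]
```

Emit:
drive_tool(increments=[[[1,0.15,0.2,-0.4,0.02],[1,0.5,0.55,-0.68,0.045],[1,0.88,0.98,-0.68,0.056],[1,0.88,0.98,-0.68,0.056]]])

```text
time_s: 0.6
tcp_pos: [0.3457, 0.4472, 0.3204]
eef_rot: [-179.9, 0.1, -47.1]
contact_force: [-0.4, 0.6, 0.6]
gripper_width: 0.0876
gripper_force: 0.0
```

Emit:
drive_tool(increments=[[[1,0.4,0.27,0,0],[1,0.8,0.54,0,0],[1,1,0.67,0,0]]])

```text
time_s: 0.98
tcp_pos: [0.3684, 0.3056, 0.3191]
eef_rot: [180.0, 0.0, -46.9]
contact_force: [-0.8, 0.5, -0.1]
gripper_width: 0.0876
gripper_force: 0.0
```

Emit:
drive_tool(increments=[[[1,0.4,0.27,0,0],[1,0.8,0.54,0,0],[1,1,0.67,0,0]]])

```text
time_s: 1.35
tcp_pos: [0.3918, 0.1633, 0.3192]
eef_rot: [-180.0, 0.0, -46.9]
contact_force: [-0.0, -0.1, -0.6]
gripper_width: 0.0881
gripper_force: 0.0
```

Emit:
drive_tool(increments=[[[1,0.4,0.27,0,0],[1,0.8,0.54,0,0],[1,1,0.67,0,0]]])

```text
time_s: 1.72
tcp_pos: [0.4152, 0.0207, 0.3191]
eef_rot: [180.0, 0.0, -47.0]
contact_force: [0.3, -0.1, -0.1]
gripper_width: 0.0876
gripper_force: 0.0
```

Emit:
drive_tool(increments=[[[1,0.4,0.27,0,0],[1,0.8,0.54,0,0],[1,1,0.67,0,0]]])

```text
time_s: 2.1
tcp_pos: [0.4386, -0.1221, 0.3187]
eef_rot: [180.0, 0.0, -47.0]
contact_force: [0.6, 1.0, -0.4]
gripper_width: 0.0876
gripper_force: 0.0
```

Emit:
drive_tool(increments=[[[1,0.4,0.27,0,0],[1,0.8,0.54,0,0],[1,1,0.67,0,0],[1,1,0.67,0,0]]])

```text
time_s: 2.6
tcp_pos: [0.4619, -0.2642, 0.3178]
eef_rot: [179.9, 0.1, -47.1]
contact_force: [-0.7, 0.8, -0.1]
gripper_width: 0.0876
gripper_force: 0.0
```

```bash
python3 - <<'E'
from h import *
c=cam("wrist");im=capture("wrist")[:,:,::-1].copy();cv2.imwrite("pics/w1.png",im)
print("proj collar top, base",proj(c,[(.4725,-.359,.145),(.4715,-.359,0)]), "cam",-c[2].T@c[3])
E
```

```text
proj collar top, base [[375.81754562 100.42457274]
 [357.21811729 102.18753927]] cam [ 0.51159742 -0.31776132  0.46357469]
```

View pics/w1.png

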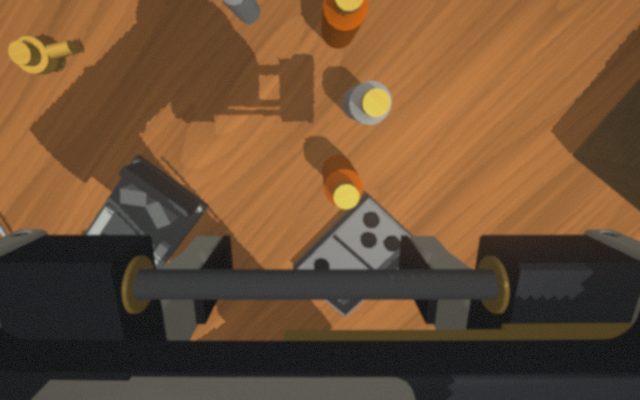

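The wrist view has the cartridge collar at (376,103), predicted at (376,100), with oranges at (345,195) and (348,5). The clamp's back jaw is at about (170,195).

```bash
python3 - <<'E'
from h import *
c=cam("wrist");im=cv2.imread("pics/w1.png")
m=cv2.inRange(cv2.cvtColor(im[80:130,340:400],cv2.COLOR_BGR2HSV),(20,110,120),(35,255,255))
(x,y),rad=cv2.minEnclosingCircle(cv2.findNonZero(m));print(x+340,y+80,rad)
P=onz(c,(x+340,y+80),.145);print(P)
print(to((P[0],P[1],.165)))
E
```

```text
375.5 102.5 14.57748031616211
[ 0.47133623 -0.35649581  0.145     ]
[0.625 0.47  1.275 0.   ]
```

Emit:
drive_tool(increments=[[[1,0.33,0.24,0.2,0],[1,0.625,0.475,0.6,0],[1,0.625,0.475,0.95,0],[1,0.625,0.475,1,0],[1,0.625,0.475,1,0]]])

```text
time_s: 3.28
tcp_pos: [0.472, -0.3557, 0.2004]
eef_rot: [180.0, -0.1, -46.8]
contact_force: [-0.1, -1.4, 0.9]
gripper_width: 0.0875
gripper_force: 0.0
```

```bash
python3 - <<'E'
from h import *
c=cam("wrist");im=capture("wrist")[:,:,::-1].copy()
m=cv2.inRange(cv2.cvtColor(im,cv2.COLOR_BGR2HSV),(20,110,120),(35,255,255))
n,l,s,ce=cv2.connectedComponentsWithStats(m)
for i in range(1,n):
    if s[i,4]>200:print(s[i],ce[i],onz(c,ce[i],.145))
print(r.get_state()["tcp_pos"],to((.4713,-.3572,.095)))
E
```

```text
[ 93  27  28  31 659] [106.59332322  41.70864947] [ 0.63129837 -0.35393572  0.145     ]
[ 251   49   44   47 1566] [272.33844189  71.53895275] [ 0.55228222 -0.40578143  0.145     ]
[ 300  201   38   38 1121] [318.48260482 219.41123996] [ 0.47133845 -0.35848678  0.145     ]
[265 322  32  19 409] [278.58190709 330.68948655] [ 0.43413939 -0.27710198  0.145     ]
[ 0.47245753 -0.35596722  0.20132184] [-0.002  0.015  0.886  0.   ]
```

Emit:
drive_tool(increments=[[[1,0.0,0.015,0.3,0],[1,0,0.015,0.6,0],[1,0,0.015,0.8,0],[1,0,0.015,0.87,0],[1,0,0.015,0.87,0]]])

```text
time_s: 3.95
tcp_pos: [0.4708, -0.3575, 0.0961]
eef_rot: [-180.0, -0.1, -46.9]
contact_force: [0.2, 0.1, 0.4]
gripper_width: 0.0879
gripper_force: 0.0
```

Emit:
drive_tool(increments=[[[-0.3,0,0,0,0],[-0.3,0,0,0,0],[-0.3,0,0,0,0],[-0.3,0,0,0,0],[-0.3,0,0,0,0]]], squeeze=30)

```text
time_s: 4.58
tcp_pos: [0.4699, -0.3575, 0.0948]
eef_rot: [-180.0, -0.0, -46.9]
contact_force: [1.3, 1.9, 0.0]
gripper_width: 0.0436
gripper_force: 30.5
```

Emit:
drive_tool(increments=[[[-0.3,0,0,-0.15,0],[-0.3,0,0,-0.5,0],[-0.3,0,0,-0.9,0],[-0.3,0,0,-1,0],[-0.3,0,0,-1,0]]])

```text
time_s: 5.2
tcp_pos: [0.4696, -0.3572, 0.2145]
eef_rot: [-180.0, 0.0, -46.9]
contact_force: [-0.0, -0.0, -4.7]
gripper_width: 0.0436
gripper_force: 30.0
```

```bash
python3 - <<'E'
from h import *
s=r.get_state();print(s["contact_force"],s["gripper_width"],to((.586,-.051,.215)))
E
```

```text
[-0.00966396 -0.04847413 -4.65049135] 0.043647355089578475 [-1.202e+00 -2.451e+00 -2.000e-03  0.000e+00]
```

Emit:
drive_tool(increments=[[[-0.3,-0.1,-0.2,0,0],[-0.3,-0.26,-0.5,0,0],[-0.3,-0.42,-0.83,0,0]]])

```text
time_s: 5.58
tcp_pos: [0.5069, -0.2514, 0.212]
eef_rot: [179.9, 0.2, -47.0]
contact_force: [0.7, -0.3, -3.8]
gripper_width: 0.0436
gripper_force: 30.0
```

Emit:
drive_tool(increments=[[[-0.3,-0.2,-0.4,0,0],[-0.3,-0.42,-0.83,0,0]]])

```text
time_s: 5.82
tcp_pos: [0.5454, -0.1463, 0.2122]
eef_rot: [179.8, 0.2, -47.0]
contact_force: [1.2, -0.4, -3.8]
gripper_width: 0.0432
gripper_force: 30.0
```

Emit:
drive_tool(increments=[[[-0.3,-0.2,-0.4,0,0],[-0.3,-0.36,-0.7,0,0],[-0.3,-0.43,-0.84,0,0],[-0.3,-0.43,-0.84,0,0]]])

```text
time_s: 6.32
tcp_pos: [0.5842, -0.0403, 0.2127]
eef_rot: [179.8, 0.1, -46.8]
contact_force: [-0.6, -0.2, -4.5]
gripper_width: 0.0435
gripper_force: 30.0
```

```bash
python3 - <<'E'
from h import *
s=r.get_state();print(s["joints"],s["tcp_pos"],s["gripper_width"],to((.586,-.041,.115)))
a=capture("scene")[:,:,::-1];b=capture("side")[:,:,::-1]
cv2.imwrite("pics/s2.png",np.vstack([cv2.resize(a[130:290,220:400],(675,600))[:300*2:1],])); cv2.imwrite("pics/a2.png",a);cv2.imwrite("pics/b2.png",b)
g=np.hstack([cv2.resize(a[120:300,220:353+40],(399,416)),cv2.resize(b[90:270,260:433],(399,416))]);cv2.imwrite("pics/c2.png",g)
E
```

```text
[ 1.51512283e+01  1.33095656e+01 -1.28542169e+01 -3.05427986e-02
 -6.40269124e+01  2.80390151e+01] [ 0.58417758 -0.04034125  0.21269147] 0.04354702134149785 [ 0.016 -0.01   0.814  0.   ]
```

View pics/c2.png

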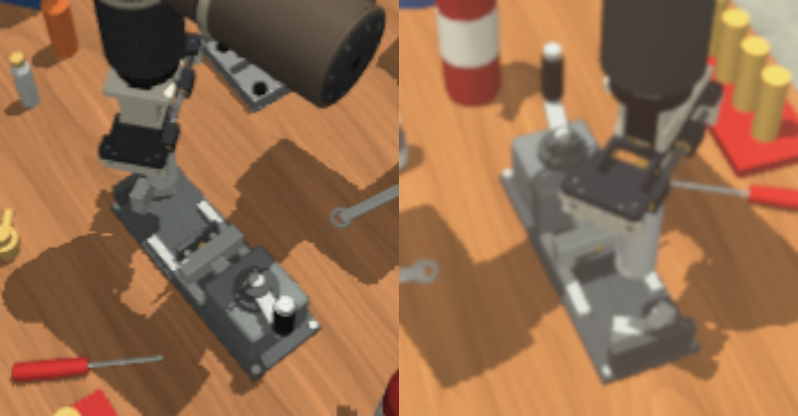

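The left view (scene) and right view (side) show the held cartridge over the base plate, between the back jaw and the pad. Now I'll lower it.

Emit:
drive_tool(increments=[[[-0.3,0.015,-0.01,0.15,0],[-0.3,0.015,-0.01,0.45,0],[-0.3,0.015,-0.01,0.7,0],[-0.3,0.015,-0.01,0.83,0],[-0.3,0.015,-0.01,0.85,0]]])

```text
time_s: 7.05
tcp_pos: [0.5863, -0.0426, 0.112]
eef_rot: [179.9, 0.0, -47.0]
contact_force: [-0.3, 0.4, -3.7]
gripper_width: 0.0435
gripper_force: 30.0
```

Emit:
drive_tool(increments=[[[-0.3,0,0,0.01,0],[-0.3,0,0,0.02,0],[-0.3,0,0,0.025,0],[-0.3,0,0,0.025,0]]])

```text
time_s: 7.55
tcp_pos: [0.587, -0.0417, 0.1101]
eef_rot: [-180.0, -0.0, -46.9]
contact_force: [-0.6, -0.2, -3.9]
gripper_width: 0.0432
gripper_force: 30.0
```

Emit:
drive_tool(increments=[[[-0.3,0,0,0.008,0],[-0.3,0,0,0.016,0],[-0.3,0,0,0.022,0],[-0.3,0,0,0.022,0]]])

```text
time_s: 8.05
tcp_pos: [0.5868, -0.0418, 0.107]
eef_rot: [180.0, 0.0, -46.9]
contact_force: [-0.1, -0.0, -3.7]
gripper_width: 0.0437
gripper_force: 30.0
```

Emit:
drive_tool(increments=[[[-0.3,0,0,0.005,0],[-0.3,0,0,0.01,0],[-0.3,0,0,0.015,0],[-0.3,0,0,0.015,0]]])

```text
time_s: 8.55
tcp_pos: [0.5873, -0.0419, 0.1067]
eef_rot: [-180.0, -0.1, -46.9]
contact_force: [-2.8, -0.1, 7.2]
gripper_width: 0.0432
gripper_force: 30.0
```

Emit:
drive_tool(increments=[[[-0.3,0,0,-0.008,0],[-0.1,0,0,-0.008,0],[0.2,0,0,-0.008,0],[1,0,0,-0.008,0],[1,0,0,-0.008,0]]], squeeze=10)

```text
time_s: 9.18
tcp_pos: [0.5869, -0.0418, 0.1062]
eef_rot: [180.0, 0.0, -46.9]
contact_force: [0.4, -0.5, -0.1]
gripper_width: 0.0671
gripper_force: 0.0
```

```bash
python3 - <<'E'
from h import *
s=r.get_state();print(s["tcp_pos"],s["gripper_width"],s["contact_force"])
A=cam("scene");B=cam("side");im={}
g=[]
for n,w in(("scene",(220,120,393,300)),("side",(260,90,433,270))):
    a=capture(n)[:,:,::-1].copy();cv2.imwrite(f"pics/{n}3.png",a);g.append(cv2.resize(a[w[1]:w[3],w[0]:w[2]],(399,416)))
cv2.imwrite("pics/c3.png",np.hstack(g))
E
```

```text
[ 0.58685322 -0.04177702  0.10617256] 0.06706794550023132 [ 0.43524647 -0.48148347 -0.09539865]
```

View pics/c3.png

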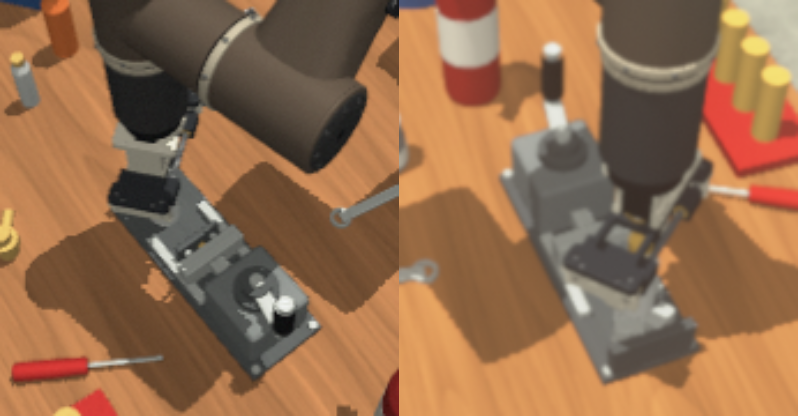

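The cartridge stands in the clamp, released (0 N grip). I'll lift clear and go to the sleeve.

Emit:
drive_tool(increments=[[[1,0,0,0,0],[1,0,0,-0.15,0],[1,0,0,-0.5,0],[1,0,0,-0.9,0],[1,0,0,-1,0]]])

```text
time_s: 9.9
tcp_pos: [0.5885, -0.0416, 0.23]
eef_rot: [-179.7, -0.2, -46.9]
contact_force: [0.8, 0.1, -0.0]
gripper_width: 0.0875
gripper_force: 0.0
```

Emit:
drive_tool(increments=[[[1,0,0,-0.3,0.03],[1,0,0,-0.5,0.06],[1,0,0,-0.5,0.09],[1,0,0,-0.5,0.12],[1,0,0,-0.5,0.12]]])

```text
time_s: 10.52
tcp_pos: [0.5866, -0.0418, 0.2857]
eef_rot: [179.9, 0.0, -90.1]
contact_force: [-0.6, 0.0, -0.0]
gripper_width: 0.0875
gripper_force: 0.0
```

```bash
python3 - <<'E'
from h import *
c=cam("wrist");im=capture("wrist")[:,:,::-1].copy();cv2.imwrite("pics/w4.png",im)
m=cv2.inRange(cv2.cvtColor(im,cv2.COLOR_BGR2HSV),(20,110,120),(35,255,255))
n,l,s,ce=cv2.connectedComponentsWithStats(m)
for i in range(1,n):
    if s[i,4]>200:print(s[i],ce[i],onz(c,ce[i],.157))
print(r.get_state()["tcp_pos"],r.get_state()["eef_rot"],to((.584,.12,.27)))
E
```

```text
[ 106   57   47   57 1406] [129.61664296  89.16785206] [ 0.73302911 -0.12785565  0.157     ]
[298 178  29  28 571] [312.41681261 191.67775832] [ 0.58786443 -0.0431843   0.157     ]
[ 0.58664444 -0.04176015  0.28570986] [ 1.79951156e+02 -2.25172048e-03 -8.98942308e+01] [-1.348  0.019  0.131  0.   ]
```

View pics/w4.png

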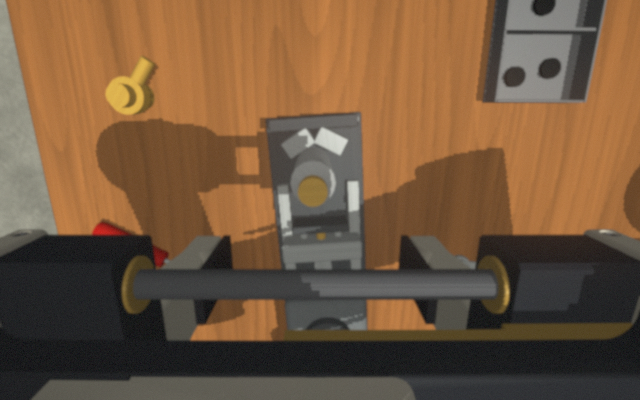

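The wrist view shows the cartridge standing upright at (312,191), on the slide line between the V (314,140) and the pad (320,240). The clamp is tilted about 4°, as measured.

Emit:
drive_tool(increments=[[[1,-0.3,0,0,0],[1,-0.7,0,0,0],[1,-1,0,0,0]]])

```text
time_s: 10.95
tcp_pos: [0.5869, 0.0797, 0.2859]
eef_rot: [180.0, -0.0, -89.8]
contact_force: [1.2, 0.3, -0.1]
gripper_width: 0.0876
gripper_force: 0.0
```

Emit:
drive_tool(increments=[[[1,-0.5,0,0,0],[1,-0.9,0,0,0],[1,-1,0,0,0]]])

```text
time_s: 11.32
tcp_pos: [0.587, 0.2009, 0.2854]
eef_rot: [179.9, -0.0, -89.7]
contact_force: [-0.4, -0.4, -0.2]
gripper_width: 0.0877
gripper_force: 0.0
```

Emit:
drive_tool(increments=[[[1,-0.2,0.01,0,0],[1,-0.24,0.015,0,0],[1,-0.24,0.015,0,0]]])

```text
time_s: 11.7
tcp_pos: [0.5855, 0.2269, 0.2862]
eef_rot: [180.0, -0.0, -90.1]
contact_force: [0.2, 0.3, 0.4]
gripper_width: 0.0874
gripper_force: 0.0
```

```bash
python3 - <<'E'
from h import *
c=cam("wrist");im=capture("wrist")[:,:,::-1].copy();cv2.imwrite("pics/w5.png",im)
g=proj(c,[(.584,.2265,.193),(.5706,.158,.117)]);print("pred pin, hub",g)
print(r.get_state()["tcp_pos"])
E
```

```text
pred pin, hub [[315.88915777 204.84232465]
 [330.08048717 110.03167509]]
[0.58558995 0.22655328 0.28629868]
```

View pics/w5.png

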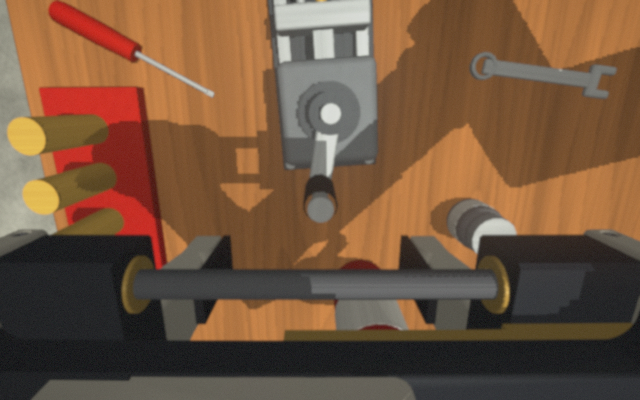

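Pin head top is at (320,207) and hub knob at (330,113), both within a few px of prediction.

```bash
python3 - <<'E'
from h import *
c=cam("wrist");im=cv2.imread("pics/w5.png")
g=cv2.cvtColor(im,cv2.COLOR_BGR2GRAY)
for (x0,y0,x1,y1,lo,z) in((302,190,340,225,85,.193),(318,100,344,126,150,.12)):
    m=cv2.inRange(cv2.cvtColor(im[y0:y1,x0:x1],cv2.COLOR_BGR2HSV),(0,0,lo),(180,60,255))
    n,l,s,ce=cv2.connectedComponentsWithStats(m);i=1+s[1:,4].argmax();p=ce[i]+[x0,y0];print(s[i],p,onz(c,p,z),onz(c,p,z+.01))
P=np.array([onz(c,p,.09)[:2] for p in((280,62),(376,58),(378,160),(287,163))]);print(P,P.mean(0))
E
```

```text
[  6   3  26  30 595] [320.15630252 207.59327731] [0.5808065  0.22839038 0.193     ] [0.5809545  0.22524853 0.203     ]
[  3   3  20  22 349] [330.55014327 113.22063037] [0.57029312 0.16046645 0.12      ] [0.57074321 0.1602344  0.13      ]
[[0.6183736  0.11287983]
 [0.52552713 0.10949211]
 [0.51879972 0.20871901]
 [0.61413084 0.21164016]] [0.56920782 0.16068278]
```

Emit:
drive_tool(increments=[[[1,-0.015,0.035,0.2,0],[1,-0.015,0.035,0.5,0],[1,-0.015,0.035,0.8,0],[1,-0.015,0.035,0.9,0],[1,-0.015,0.035,0.9,0]]])

```text
time_s: 12.38
tcp_pos: [0.5816, 0.2283, 0.1783]
eef_rot: [180.0, -0.0, -90.1]
contact_force: [0.6, -0.3, 0.4]
gripper_width: 0.0878
gripper_force: 0.0
```

Emit:
drive_tool(increments=[[[1,0,0,0.1,0],[1,0,0,0.2,0],[0,0,0,0.21,0],[-0.1,0,0,0.21,0],[-0.2,0,0,0.21,0]]], squeeze=8)

```text
time_s: 13.0
tcp_pos: [0.5816, 0.229, 0.1535]
eef_rot: [-180.0, 0.0, -90.1]
contact_force: [0.1, 0.1, 0.2]
gripper_width: 0.0631
gripper_force: 0.0
```

Emit:
drive_tool(increments=[[[-0.5,0,0,0,0],[-0.7,0,0,0,0],[-0.7,0,0,0,0],[-0.7,0,0,0,0]]])

```text
time_s: 13.5
tcp_pos: [0.5818, 0.2289, 0.1532]
eef_rot: [-180.0, 0.0, -90.1]
contact_force: [2.3, 0.7, 0.1]
gripper_width: 0.0278
gripper_force: 8.0
```

```bash
cat > arc.py <<'E'
import sys,numpy as np
# arc.py turned_so_far step [n]: rows from commanded crank travel, radius .07, phi0=80.6deg
a,st=float(sys.argv[1]),float(sys.argv[2]);n=int(sys.argv[3]) if len(sys.argv)>3 else 5
f=lambda t:.07*np.array([np.cos(1.406-t),np.sin(1.406-t)])
for k in range(1,n+1):
    d=f(a+k*st)-f(a);print([-0.7,round(-d[1]/.12,3),round(-d[0]/.12,3),0,0],end=", ")
print()
E
python3 arc.py 0 .08;python3 arc.py .4 .15;python3 arc.py 1.15 .15;python3 arc.py 1.9 .15
```

```text
[-0.7, np.float64(0.009), np.float64(-0.046), 0, 0], [-0.7, np.float64(0.023), np.float64(-0.09), 0, 0], [-0.7, np.float64(0.039), np.float64(-0.134), 0, 0], [-0.7, np.float64(0.059), np.float64(-0.176), 0, 0], [-0.7, np.float64(0.083), np.float64(-0.217), 0, 0], 
[-0.7, np.float64(0.052), np.float64(-0.07), 0, 0], [-0.7, np.float64(0.114), np.float64(-0.132), 0, 0], [-0.7, np.float64(0.185), np.float64(-0.183), 0, 0], [-0.7, np.float64(0.262), np.float64(-0.224), 0, 0], [-0.7, np.float64(0.345), np.float64(-0.252), 0, 0], 
[-0.7, np.float64(0.086), np.float64(-0.016), 0, 0], [-0.7, np.float64(0.173), np.float64(-0.018), 0, 0], [-0.7, np.float64(0.26), np.float64(-0.008), 0, 0], [-0.7, np.float64(0.344), np.float64(0.015), 0, 0], [-0.7, np.float64(0.424), np.float64(0.051), 0, 0], 
[-0.7, np.float64(0.074), np.float64(0.047), 0, 0], [-0.7, np.float64(0.139), np.float64(0.105), 0, 0], [-0.7, np.float64(0.196), np.float64(0.171), 0, 0], [-0.7, np.float64(0.242), np.float64(0.246), 0, 0], [-0.7, np.float64(0.276), np.float64(0.326), 0, 0],
```

Emit:
drive_tool(increments=[[[-0.7,0,0,0,0],[-0.7,0.023,-0.09,0,0],[-0.7,0.039,-0.134,0,0],[-0.7,0.059,-0.176,0,0],[-0.7,0.083,-0.217,0,0]]], squeeze=40)

```text
time_s: 14.12
tcp_pos: [0.6063, 0.2204, 0.1532]
eef_rot: [179.9, 0.1, -90.1]
contact_force: [-7.4, 7.2, 3.4]
gripper_width: 0.0275
gripper_force: 40.0
```

Emit:
drive_tool(increments=[[[-0.7,0.052,-0.07,0,0],[-0.7,0.114,-0.132,0,0],[-0.7,0.185,-0.183,0,0],[-0.7,0.262,-0.224,0,0],[-0.7,0.345,-0.252,0,0]]])

```text
time_s: 14.75
tcp_pos: [0.6385, 0.1802, 0.1532]
eef_rot: [-179.9, 0.2, -90.0]
contact_force: [1.3, 11.4, -1.4]
gripper_width: 0.0275
gripper_force: 40.0
```

Emit:
drive_tool(increments=[[[-0.7,0.086,-0.016,0,0],[-0.7,0.173,-0.018,0,0],[-0.7,0.26,-0.008,0,0],[-0.7,0.344,0.015,0,0],[-0.7,0.424,0.051,0,0]]])

```text
time_s: 15.38
tcp_pos: [0.6343, 0.1285, 0.1533]
eef_rot: [-179.7, 0.2, -90.1]
contact_force: [9.6, 5.8, -6.5]
gripper_width: 0.0274
gripper_force: 40.0
```

Emit:
drive_tool(increments=[[[-0.7,0.074,0.037,0,0],[-0.7,0.139,0.093,0,0],[-0.7,0.196,0.159,0,0],[-0.7,0.242,0.234,0,0],[-0.7,0.276,0.314,0,0]]])

```text
time_s: 16.0
tcp_pos: [0.5959, 0.094, 0.1533]
eef_rot: [-179.7, 0.1, -90.1]
contact_force: [10.0, 0.7, -6.2]
gripper_width: 0.0273
gripper_force: 40.0
```

```bash
for a in 2.65 3.4 4.15 4.9;do python3 arc.py $a .15|sed 's/np.float64(\([-0-9.]*\))/\1/g'; done
```

```text
[-0.7, 0.022, 0.085, 0, 0], [-0.7, 0.031, 0.172, 0, 0], [-0.7, 0.026, 0.259, 0, 0], [-0.7, 0.009, 0.345, 0, 0], [-0.7, -0.021, 0.427, 0, 0], 
[-0.7, -0.042, 0.077, 0, 0], [-0.7, -0.095, 0.146, 0, 0], [-0.7, -0.157, 0.207, 0, 0], [-0.7, -0.228, 0.258, 0, 0], [-0.7, -0.306, 0.298, 0, 0], 
[-0.7, -0.083, 0.028, 0, 0], [-0.7, -0.169, 0.043, 0, 0], [-0.7, -0.256, 0.045, 0, 0], [-0.7, -0.343, 0.034, 0, 0], [-0.7, -0.427, 0.01, 0, 0], 
[-0.7, -0.08, -0.036, 0, 0], [-0.7, -0.153, -0.084, 0, 0], [-0.7, -0.218, -0.142, 0, 0], [-0.7, -0.274, -0.209, 0, 0], [-0.7, -0.319, -0.284, 0, 0],
```

Emit:
drive_tool(increments=[[[-0.7,0.022,0.085,0,0],[-0.7,0.031,0.172,0,0],[-0.7,0.026,0.259,0,0],[-0.7,0.009,0.345,0,0],[-0.7,-0.021,0.427,0,0]]])

```text
time_s: 16.62
tcp_pos: [0.5435, 0.0956, 0.1532]
eef_rot: [-179.9, -0.0, -90.1]
contact_force: [8.2, -3.9, -6.3]
gripper_width: 0.0274
gripper_force: 40.0
```

Emit:
drive_tool(increments=[[[-0.7,-0.042,0.077,0,0],[-0.7,-0.095,0.146,0,0],[-0.7,-0.157,0.207,0,0],[-0.7,-0.228,0.258,0,0],[-0.7,-0.306,0.298,0,0]]])

```text
time_s: 17.25
tcp_pos: [0.5074, 0.132, 0.1532]
eef_rot: [-179.9, -0.1, -90.1]
contact_force: [8.8, -6.7, -5.7]
gripper_width: 0.0277
gripper_force: 40.0
```

Emit:
drive_tool(increments=[[[-0.7,-0.083,0.028,0,0],[-0.7,-0.169,0.043,0,0],[-0.7,-0.256,0.045,0,0],[-0.7,-0.343,0.034,0,0],[-0.7,-0.427,0.01,0,0]]])

```text
time_s: 17.88
tcp_pos: [0.5052, 0.1819, 0.1531]
eef_rot: [179.9, -0.2, -90.1]
contact_force: [3.3, -11.3, 1.8]
gripper_width: 0.0271
gripper_force: 40.0
```

```bash
cat > st.py <<'E'
from h import *
import os,json
# state in crank terms, for log lines x,y,fx,fy
def crank(p,f,C=(.5715,.1595)):
    d=np.array(p[:2])-C;ph=np.arctan2(d[1],d[0]);t=np.array([np.sin(ph),-np.cos(ph)])
    th=(np.radians(184.2)-ph)%(2*np.pi)
    return th,np.hypot(*d),-np.dot(f[:2],t),np.dot(f[:2],d)/np.hypot(*d)
E
cat > now.py <<'E'
from st import *
L=[]
for i in range(4):
    s=r.get_state();L.append(crank(s["tcp_pos"],s["contact_force"]));capture("side")
print("theta,r,Ft,Fr",np.round(np.mean(L,0),4),"t",s["time_s"])
E
python3 now.py
python3 -c "
from st import *
for p in[(.5074,.132,8.8,-6.7),(.5435,.0956,8.2,-3.9),(.5959,.094,10,.7),(.6343,.1285,9.6,5.8),(.6385,.1802,1.3,11.4)]:print(np.round(crank(p[:2],p[2:]),3))"
for a in 4.9 5.15 5.3 5.45 5.6 5.75 5.9 6.05;do python3 arc.py $a .05|sed 's/np.float64(\([-0-9.]*\))/\1/g'; done
```

```text
theta,r,Ft,Fr [ 0.4205  0.0699  4.0838 -4.0207] t 18.025
[ 5.951  0.07   9.627 -5.446]
[5.199 0.07  9.076 0.281]
[4.429 0.07  9.615 2.835]
[3.673 0.07  9.45  6.041]
[ 2.915  0.07  10.508  4.607]
[-0.7, -0.027, -0.011, 0, 0], [-0.7, -0.054, -0.023, 0, 0], [-0.7, -0.08, -0.036, 0, 0], [-0.7, -0.105, -0.051, 0, 0], [-0.7, -0.129, -0.067, 0, 0], 
[-0.7, -0.024, -0.017, 0, 0], [-0.7, -0.046, -0.035, 0, 0], [-0.7, -0.068, -0.055, 0, 0], [-0.7, -0.089, -0.075, 0, 0], [-0.7, -0.109, -0.097, 0, 0], 
[-0.7, -0.021, -0.02, 0, 0], [-0.7, -0.041, -0.042, 0, 0], [-0.7, -0.059, -0.064, 0, 0], [-0.7, -0.077, -0.088, 0, 0], [-0.7, -0.093, -0.112, 0, 0], 
[-0.7, -0.017, -0.023, 0, 0], [-0.7, -0.034, -0.048, 0, 0], [-0.7, -0.049, -0.072, 0, 0], [-0.7, -0.063, -0.098, 0, 0], [-0.7, -0.075, -0.125, 0, 0], 
[-0.7, -0.014, -0.026, 0, 0], [-0.7, -0.026, -0.052, 0, 0], [-0.7, -0.038, -0.079, 0, 0], [-0.7, -0.047, -0.106, 0, 0], [-0.7, -0.056, -0.134, 0, 0], 
[-0.7, -0.01, -0.027, 0, 0], [-0.7, -0.018, -0.055, 0, 0], [-0.7, -0.025, -0.084, 0, 0], [-0.7, -0.031, -0.112, 0, 0], [-0.7, -0.035, -0.141, 0, 0], 
[-0.7, -0.006, -0.029, 0, 0], [-0.7, -0.01, -0.057, 0, 0], [-0.7, -0.012, -0.087, 0, 0], [-0.7, -0.014, -0.116, 0, 0], [-0.7, -0.014, -0.145, 0, 0], 
[-0.7, -0.001, -0.029, 0, 0], [-0.7, -0.001, -0.058, 0, 0], [-0.7, 0.001, -0.087, 0, 0], [-0.7, 0.004, -0.116, 0, 0], [-0.7, 0.008, -0.145, 0, 0],
```

Emit:
drive_tool(increments=[[[-0.7,-0.027,-0.011,0,0],[-0.7,-0.054,-0.023,0,0],[-0.7,-0.08,-0.036,0,0],[-0.7,-0.105,-0.051,0,0],[-0.7,-0.129,-0.067,0,0]]])

```text
time_s: 18.7
tcp_pos: [0.5125, 0.1971, 0.1531]
eef_rot: [179.8, -0.2, -90.1]
contact_force: [-1.8, -11.3, 5.1]
gripper_width: 0.0274
gripper_force: 40.0
```

Emit:
drive_tool(increments=[[[-0.7,-0.024,-0.017,0,0],[-0.7,-0.046,-0.035,0,0],[-0.7,-0.068,-0.055,0,0],[-0.7,-0.089,-0.075,0,0],[-0.7,-0.109,-0.097,0,0]]])

```text
time_s: 19.32
tcp_pos: [0.5234, 0.2103, 0.153]
eef_rot: [179.8, -0.2, -90.1]
contact_force: [-5.4, -8.0, 6.4]
gripper_width: 0.0272
gripper_force: 40.0
```

```bash
python3 - <<'E'
from st import *
s=r.get_state();print(crank(s["tcp_pos"],s["contact_force"]))
E
for a in 5.4 5.52 5.64 5.76 5.88 6 6.12 6.24 6.36 6.48 6.6;do echo $a; python3 arc.py $a .04 3|sed 's/np.float64(\([-0-9.]*\))/\1/g'; done
```

```text
(np.float64(0.8867136339836419), np.float64(0.06996103517617548), np.float64(9.384597377446676), np.float64(-2.116759415651945))
5.4
[-0.7, -0.015, -0.018, 0, 0], [-0.7, -0.029, -0.036, 0, 0], [-0.7, -0.043, -0.055, 0, 0], 
5.52
[-0.7, -0.013, -0.02, 0, 0], [-0.7, -0.025, -0.04, 0, 0], [-0.7, -0.036, -0.06, 0, 0], 
5.64
[-0.7, -0.01, -0.021, 0, 0], [-0.7, -0.02, -0.042, 0, 0], [-0.7, -0.028, -0.064, 0, 0], 
5.76
[-0.7, -0.008, -0.022, 0, 0], [-0.7, -0.015, -0.044, 0, 0], [-0.7, -0.021, -0.067, 0, 0], 
5.88
[-0.7, -0.005, -0.023, 0, 0], [-0.7, -0.009, -0.046, 0, 0], [-0.7, -0.012, -0.069, 0, 0], 
6
[-0.7, -0.002, -0.023, 0, 0], [-0.7, -0.004, -0.047, 0, 0], [-0.7, -0.004, -0.07, 0, 0], 
6.12
[-0.7, 0.001, -0.023, 0, 0], [-0.7, 0.002, -0.047, 0, 0], [-0.7, 0.004, -0.07, 0, 0], 
6.24
[-0.7, 0.003, -0.023, 0, 0], [-0.7, 0.008, -0.046, 0, 0], [-0.7, 0.013, -0.069, 0, 0], 
6.36
[-0.7, 0.006, -0.023, 0, 0], [-0.7, 0.013, -0.045, 0, 0], [-0.7, 0.021, -0.067, 0, 0], 
6.48
[-0.7, 0.009, -0.022, 0, 0], [-0.7, 0.018, -0.043, 0, 0], [-0.7, 0.029, -0.064, 0, 0], 
6.6
[-0.7, 0.011, -0.02, 0, 0], [-0.7, 0.023, -0.04, 0, 0], [-0.7, 0.036, -0.06, 0, 0],
```

Emit:
drive_tool(increments=[[[-0.7,-0.015,-0.018,0,0],[-0.7,-0.029,-0.036,0,0],[-0.7,-0.043,-0.055,0,0]]])

```text
time_s: 19.7
tcp_pos: [0.5298, 0.2157, 0.1531]
eef_rot: [179.8, -0.2, -90.1]
contact_force: [-7.5, -6.4, 7.7]
gripper_width: 0.0273
gripper_force: 40.0
```

Emit:
drive_tool(increments=[[[-0.7,-0.013,-0.02,0,0],[-0.7,-0.025,-0.04,0,0],[-0.7,-0.036,-0.06,0,0]]])

```text
time_s: 20.08
tcp_pos: [0.5369, 0.2203, 0.153]
eef_rot: [179.8, -0.1, -90.1]
contact_force: [-8.3, -4.9, 7.5]
gripper_width: 0.0275
gripper_force: 40.0
```

```bash
cat >> st.py <<'E'
if __name__=="__main__":
    s=r.get_state();print(np.round(crank(s["tcp_pos"],s["contact_force"]),3))
E
python3 st.py
```

```text
[ 1.126  0.07   9.696 -0.174]
```

Emit:
drive_tool(increments=[[[-0.7,-0.01,-0.021,0,0],[-0.7,-0.02,-0.042,0,0],[-0.7,-0.028,-0.064,0,0]]])

```text
time_s: 20.45
tcp_pos: [0.5445, 0.2241, 0.1531]
eef_rot: [179.8, -0.1, -90.1]
contact_force: [-10.6, -3.3, 9.5]
gripper_width: 0.0274
gripper_force: 40.0
```

```bash
python3 st.py
```

```text
[ 1.248  0.07  11.022  1.053]
```

Emit:
drive_tool(increments=[[[-0.7,-0.008,-0.022,0,0],[-0.7,-0.015,-0.044,0,0],[-0.7,-0.021,-0.067,0,0]]])

```text
time_s: 20.82
tcp_pos: [0.5525, 0.2269, 0.1531]
eef_rot: [179.8, -0.1, -90.1]
contact_force: [-9.9, -1.9, 7.9]
gripper_width: 0.027
gripper_force: 40.0
```

```bash
python3 st.py
```

```text
[ 1.369  0.07  10.005  0.875]
```

Emit:
drive_tool(increments=[[[-0.7,-0.005,-0.023,0,0],[-0.7,-0.009,-0.046,0,0],[-0.7,-0.012,-0.069,0,0]]])

```text
time_s: 21.2
tcp_pos: [0.5604, 0.2287, 0.1531]
eef_rot: [179.7, -0.1, -90.1]
contact_force: [-11.8, 0.4, 9.4]
gripper_width: 0.0271
gripper_force: 40.0
```

```bash
python3 st.py
```

```text
[ 1.485  0.07  11.623  2.286]
```

Emit:
drive_tool(increments=[[[-0.7,-0.002,-0.023,0,0],[-0.7,-0.004,-0.047,0,0]]])

```text
time_s: 21.45
tcp_pos: [0.5658, 0.2293, 0.1531]
eef_rot: [179.7, -0.0, -90.1]
contact_force: [-13.1, 0.7, 10.2]
gripper_width: 0.0275
gripper_force: 40.0
```

```bash
python3 st.py
```

```text
[ 1.562  0.07  12.951  1.789]
```

Emit:
drive_tool(increments=[[[-0.7,0.001,-0.02,0,0],[-0.7,0.002,-0.038,0,0]]])

```text
time_s: 21.7
tcp_pos: [0.5702, 0.2295, 0.153]
eef_rot: [179.7, -0.0, -90.1]
contact_force: [-14.7, 1.3, 9.6]
gripper_width: 0.0277
gripper_force: 40.0
```

```bash
python3 st.py
```

```text
[ 1.625  0.07  14.699  1.54 ]
```

Emit:
drive_tool(increments=[[[-0.7,0,-0.006,0,0],[-0.7,0,-0.006,0,0],[-0.7,0,-0.006,0,0]]])

```text
time_s: 22.08
tcp_pos: [0.5709, 0.2295, 0.1531]
eef_rot: [179.7, -0.0, -90.1]
contact_force: [-13.5, 2.1, 9.1]
gripper_width: 0.0275
gripper_force: 40.0
```

```bash
python3 st.py
```

```text
[ 1.636  0.07  13.439  2.164]
```

Emit:
drive_tool(increments=[[[-0.7,0,0.012,0,0],[-0.7,0,0.012,0,0]]], squeeze=20)

```text
time_s: 22.32
tcp_pos: [0.5708, 0.2296, 0.1531]
eef_rot: [179.8, 0.0, -90.1]
contact_force: [-7.6, -0.2, 4.5]
gripper_width: 0.0278
gripper_force: 20.0
```

```bash
python3 st.py
```

```text
[ 1.634  0.07   7.641 -0.172]
```

Emit:
drive_tool(increments=[[[-0.4,0,0,0,0],[0,0,0,0,0],[0.5,0,0,0,0],[0.5,0,0,0,0],[0.5,0,0,0,0]]], squeeze=5)

```text
time_s: 22.95
tcp_pos: [0.5727, 0.2295, 0.153]
eef_rot: [180.0, -0.0, -90.1]
contact_force: [0.2, 0.3, -0.5]
gripper_width: 0.0619
gripper_force: 0.0
```

Released. Lift clear and check the crank and cartridge.

Emit:
drive_tool(increments=[[[0.8,0,0,-0.1,0],[0.8,0,0,-0.4,0],[0.8,0,0,-0.8,0],[0.8,0,0,-1,0],[0.8,0,0,-1,0]]])

```text
time_s: 23.58
tcp_pos: [0.5737, 0.2301, 0.2766]
eef_rot: [-179.7, 0.2, -90.1]
contact_force: [-0.3, -0.1, -0.6]
gripper_width: 0.0794
gripper_force: 0.0
```

```bash
python3 - <<'E'
from h import *
c=cam("wrist");im=capture("wrist")[:,:,::-1].copy();a=capture("scene")[:,:,::-1]
A=cam("scene");print("pred pin",proj(c,[(.5709,.2295,.193)]),"scene collar at nest",proj(A,[(.5868,-.05,.157)]))
cv2.imwrite("pics/w6.png",np.hstack([cv2.resize(im,(416,260)),cv2.resize(a[130:290,220:455],(382,260))]))
E
```

```text
pred pin [[318.11039515 208.05138529]] scene collar at nest [[287.29521512 187.15125803]]
```

View pics/w6.png

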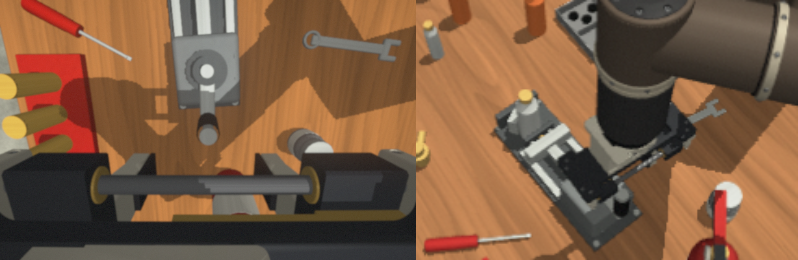

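The pin at wrist (320,206) hasn't moved. The cartridge stands upright between the V and the pad, with its collar at composite (525,97). Handing in.

```bash
python3 -c "
from plant import job;print(job.close_job())"
```

```text
the job is handed in; nothing more can be done
None
```

I stood the larger cartridge in the clamp, wound it shut by the sleeve to an estimated 40 N, then released the handle and handed the job in at about 24 s; the hand-in returned no verdict.

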